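Ready the exhibit box and its sample tube for the overhead photograph

TASK

Get this exhibit ready for the overhead photograph. First, with the box still shut, roll the sample tube along the worktop, without lifting it, until the label on its side faces straight up, and let go of it; then raise the lid of the exhibit box (it has a pull tab at the front) and hold it open at 60 degrees from closed. The lid falls shut on its own, so finish while still holding it there, motionless; leave the jar, dish, brass weight and dropper bottle where they are.

Things in the scene. Friction and masses are not known exactly. Their poses are not given: they have to be found in the camera images.
- sample_tube: Metal tube lying on the worktop, 110 mm long along its own y, 32 mm in diameter, 0.08 to 0.17 kg. Its grey end caps (14 mm long, twelve-sided, 36 mm across) rest on the worktop, so it stops every 30 degrees. Origin mid-tube on its axis, 18 mm up. Label on its own -x side; at the start x is level. A quarter turn (29 mm) rolled towards its starting +x puts the label up and its x straight down.
- tube_label (a point): Middle of the white label (62 x 18 mm) on the tube's side, 16 mm from its axis; 34 mm above the worktop when it faces up. A closed fingertip pressed lightly (about 3 N) on top of the tube's middle, 34 mm up, and dragged across its length rolls it; the fingertip travels about twice as far as the tube.
- exhibit_box: Grey box fixed to the worktop, 120 mm deep (its x), 160 mm wide (its y), 55 mm high. Origin at the centre of its underside; its front, with the lid tab, faces its own -x, roughly towards the robot; z up.
- lid (a joint): Angle of the box's lid in rad: 0 shut, grows as it opens, stop at 1.75; 60 degrees is 1.047. Free hinge: the lid (0.2 to 0.4 kg) falls shut when let go below about 90 degrees; about 2 N upward on the tab carries it.
- lid_hinge (a point): Point on the lid's hinge line, at the middle of the box's far rim, 60 mm behind the box's centre and 55 mm above the worktop. The line runs along the box's y. The lid plate reaches 124 mm forward from it and is 164 mm wide, 6 mm thick. At lid angle a, lid_tab lies 160 cos(a) - 4 sin(a) mm in front of this line and 160 sin(a) + 4 cos(a) mm above it.
- lid_tab (a point): Grip point of the metal pull tab at the middle of the lid's front edge. The tab is 20 mm wide along the box's y, 10 mm thick (14 at the rounded tip) and stands 49 mm out from the edge; this point is 36 mm out, at mid-thickness, 59 mm above the worktop when shut. Pinched across its width from above (fingers closing along the box's y), the tab can pivot between the fingers as the lid turns.
- jar: White-capped round sample jar, 58 mm in diameter, 62 mm high, bystander behind the work. Origin at the centre of its underside.
- dish: Clear round dish, 62 mm in diameter, 14 mm high, bystander at the left. Origin at the centre of its underside.
- brass_weight: Small brass weight, 18 mm in diameter, 31 mm high, bystander behind the work, between the tube and the box. Origin at the centre of its underside.
- dropper: Small brown bottle with a black cap, 33 mm in diameter, 88 mm high, bystander at the right. Origin at the centre of its underside.

How it is judged:
On the way:
1. with the box shut, the tube has been rolled until its label faces up, lies still and is let go (angle between sample_tube's own x axis and vertical above 2.84 rad and angle between sample_tube's own y axis and vertical between 1.47 and 1.67 rad and distance of sample_tube from where it was at the start of the episode above 0.015 m and linear speed of sample_tube below 0.02 m/s and contact force between each of the arm, the fingers and sample_tube below 0.05 N and value of joint lid below 0.1 rad), for 0.2 s.
At the end, for the whole second after the job is handed in: The robot is holding the lid, motionless, at 60 degrees from closed (within 6 degrees); the tube lies on the worktop, untouched and still, clear of the box, its label facing up within about 17 degrees (value of joint lid between 0.942 and 1.152 rad and velocity of joint lid between -0.05 and 0.05 rad/s and contact force between any of the fingers, the arm and exhibit_box above 0.3 N and contact force between sample_tube and exhibit_box below 0.05 N and angle between sample_tube's own x axis and vertical above 2.84 rad and height (world z) of tube_label between 0.03 and 0.038 m and linear speed of sample_tube below 0.02 m/s and contact force between each of the arm, the fingers and sample_tube below 0.05 N); the arm keeps its last pose, push and grip.
It fails at once if the tube is lifted off the worktop (its axis more than 10 mm above its resting height) (height (world z) of sample_tube above 0.028 m).
It fails at once if the lid is opened before the label faces up (value of joint lid above 0.3 rad and angle between sample_tube's own x axis and vertical below 2.6 rad).
It fails at once if a bystander is moved more than 30 mm (distance of any of jar, dish, brass_weight, dropper from where it was at the start of the episode above 0.03 m).
It also fails if it takes over 58 s, if anything falls off the work surface, if the arm or the gripper's body presses on something with over 40 N, if the wrist force passes 120 N, or if a joint passes its speed limit or range.

ROBOT

A 6-joint arm with a two-finger parallel gripper is mounted at the origin on a cart in front of the work surface, level with it; the furniture and walls round the work are solid. World frame = base frame: x ahead of the robot, y to its left, z up, the work surface at z = 0. Lengths are in m, angles in rad, forces in N, time in s.
With the tool pointing down it reaches from about 0.25 to 0.725 m from the base axis. Payload 4 kg.
Tool frame: the origin (TCP) lies on the front face of the gripper's body, between the roots of the fingers; the fingertips stand 73 mm ahead of it and the grasp point (between the pads) lies 54 mm ahead of it; z points along the fingers, y is the direction in which the jaws open and shut (so a half turn about z gives the same grasp; the last joint's range is limited). The gripper opens to 85 mm and grips with 20 to 120 N. Pads are 22 mm wide; open, the fingers measure 114 mm over their backs; the gripper's body (76 mm by 85 mm) begins 54 mm behind the grasp point. The pads swing forward as they close: fully open they stand 13 mm farther back than shut.
Start: joints at [-1.258, 0.241, 0.005, 1.335, 0, 1.571], TCP at [0.154, -0.476, 0.304] pointing down, gripper open.
Joint ranges: [-2.72, 2.72], [-1.05, 1.87], [-1.09, 1.28], [-1.99, 2.15], [-1.42, 1.44], [-3.14, 3.14]. Speed limits (rad/s): [2.79, 2.79, 3.14, 3.14, 3.14, 3.14].

INTERFACE

Orientations are given as a unit quaternion [x, y, z, w].
In Python, from workcell import sensors, camera, order gives the robot as it stands. The module is installed in compiled form; this text tells all that it offers.
- The arm moves only by the shell command python3 -m inch 'ROWS'. ROWS is JSON, one flat list of numbers, 5 for each row, row after row: the opening, from -1 (shut) to 1 (fully open), then the shift along the tool's x, y, z in mm, then the turn about the tool's z in units of 6 degrees (1.0 is 6 degrees). A call has 1 to 8 rows; each row is the pose to reach, as a shift and turn from the pose commanded when the call began, along the tool's axes at that moment; what a row does not reach only later rows make up. A row lasts 1/10 s, in which the tool goes at most 50 mm and 8.59 degrees, less where a joint would pass 70% of its speed; a pose out of reach is approached as far as the arm can. A call with a gripper value outside its range is refused whole. The fingers move at their own pace and stop on an object; the grip force is fixed at half the most. Time passes only in rows, so rows that repeat a pose let the fingers close. It gives the time, the measured TCP pose, the force and the opening at its end, in the units of the state.
- sensors.get_obs(): the state, without advancing time (a new reading comes with each control period).
- camera(name): name is "side" or "top"; returns a dict with "pixels" (384x512x3 uint8, red, green, blue), "intrinsics" (3x3 intrinsics, pixels), "extrinsics" (4x4, takes a point from camera to world coordinates). Camera axes: x right, y down, z forward; pixel columns grow to the right and rows downward; lengths in m; the calibration is good to about 2 mm. A picture is of the moment at which its call begins. There is no depth.
- order.job_done(): hands the job in, once; it reports no verdict.
The state is a dict: "clock": time; "joint_pos": joint angles; "joint_vel": joint speeds; "tau": joint torques, N m; "eef_pos": TCP position; "tool_rot": TCP orientation; "ft_force": force on the tool from outside, world axes, zero at the start; "ft_torque": the same for the moment, N m; "grip_width": finger opening in m.
Only numpy, scipy, OpenCV 4.12 (cv2) and the standard library are available. Lean on these libraries where they do the work, as an engineer would, in place of code of your own. Each camera call takes 0.05 s, during which the arm holds its last target.

## Working session

There is one attempt and no reset: what is moved stays moved. The work goes in short steps, Python scripts to look and compute and a shell command to move; the robot and the scene stay as the last step left them, time stands still between calls to the robot, and variables do not carry over. Pictures are saved under pics/ and viewed, and the job is handed in when it is done.

```bash
mkdir -p pics
python3 - <<'E'
from workcell import sensors, camera, order
import cv2
print(sensors.get_obs())
for n in("top","side"):
    c=camera(n); cv2.imwrite(f"pics/{n}0.png",c["pixels"][:,:,::-1]); print(n,c["intrinsics"],c["extrinsics"])
E
```

```text
{'clock': 0.0, 'joint_pos': array([-1.25799162e+00,  2.41443278e-01,  3.71990704e-03,  1.33518781e+00,
       -2.20448001e-06,  1.57077946e+00]), 'joint_vel': array([ 0.00052583, -0.00060176,  0.00050909, -0.00013947, -0.00343003,
       -0.00048813]), 'tau': array([ 1.49212665e-04, -3.72317934e+01,  2.52406955e+01,  1.69769931e-02,
       -2.83545211e-05,  4.06949141e-06]), 'eef_pos': array([ 0.15371714, -0.47528399,  0.30299601]), 'tool_rot': array([ 9.87792198e-01,  1.55773733e-01, -1.65790585e-04, -1.04434967e-03]), 'ft_force': array([ 0.22032617,  0.25861491, -0.00686428]), 'ft_torque': array([0.05598196, 0.05217622, 0.00020548]), 'grip_width': 0.08498107791216634}
top [[386.0299208    0.         250.21921846]
 [  0.         386.0299208  192.4693704 ]
 [  0.           0.           1.        ]] [[ 0.02314541 -0.99177645  0.12587198  0.43847583]
 [-0.99949275 -0.02571069 -0.01879358  0.02182385]
 [ 0.02187529 -0.12537315 -0.99186846  1.31452947]
 [ 0.          0.          0.          1.        ]]
side [[466.40852797   0.         254.63840702]
 [  0.         466.40852797 203.53274899]
 [  0.           0.           1.        ]] [[ 0.98140085 -0.10228948  0.16244762  0.34574645]
 [-0.19190974 -0.50161774  0.84353441 -1.26497257]
 [-0.00479809 -0.85902067 -0.51191842  0.84758822]
 [ 0.          0.          0.          1.        ]]
```

View pics/top0.png

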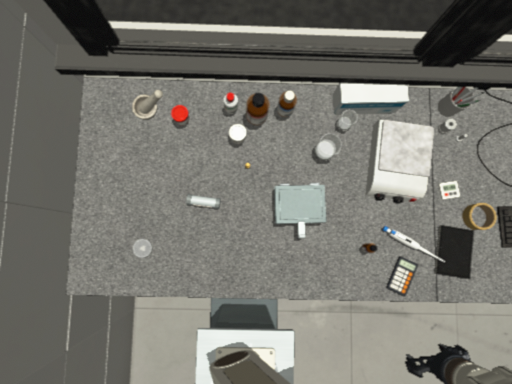

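View pics/side0.png

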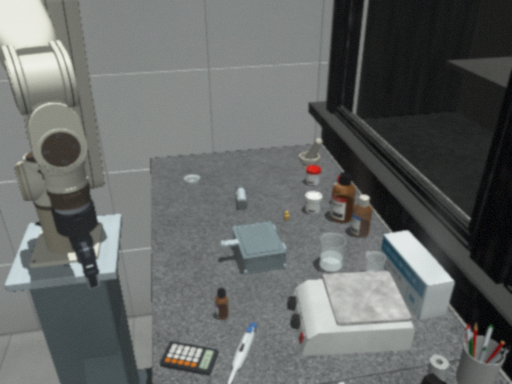

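```bash
cat > h.py <<'E'
import numpy as np, cv2
from workcell import sensors, camera, order
def ray(c,u,v,z):
    K=c["intrinsics"];E=c["extrinsics"]
    d=E[:3,:3]@np.linalg.solve(K,[u,v,1.0]); o=E[:3,3]
    return o+d*(z-o[2])/d[2]
def proj(c,p):
    K=c["intrinsics"];E=c["extrinsics"]
    q=K@(E[:3,:3].T@(np.array(p)-E[:3,3])); return q[:2]/q[2]
def crop(c,u0,v0,w,h,s,f):
    i=c["pixels"][v0:v0+h,u0:u0+w,::-1]; cv2.imwrite(f,cv2.resize(i,None,fx=s,fy=s,interpolation=cv2.INTER_CUBIC))
E
python3 - <<'E'
from h import *
t=camera("top");s=camera("side")
a=lambda c,u,v,w,h,k:cv2.resize(c["pixels"][v:v+h,u:u+w,::-1],(int(w*k),int(h*k)),interpolation=cv2.INTER_CUBIC)
i=a(t,180,185,50,35,8); j=a(t,265,175,75,70,6); 
k=a(s,220,175,50,40,8); l=a(s,215,210,80,70,6)
W=np.zeros((800,860,3),np.uint8)
W[0:280,0:400]=i; W[0:420,405:855]=j[:, :450]; W[300:620-0,0:400]=k; W=W[:,:]; 
W2=W.copy()
W2[425:425+375,405:405+455]=l[:375,:455]
cv2.imwrite("pics/z0.png",cv2.resize(W2,(645,600)))
E
```

```text
(no output)
```

View pics/z0.png

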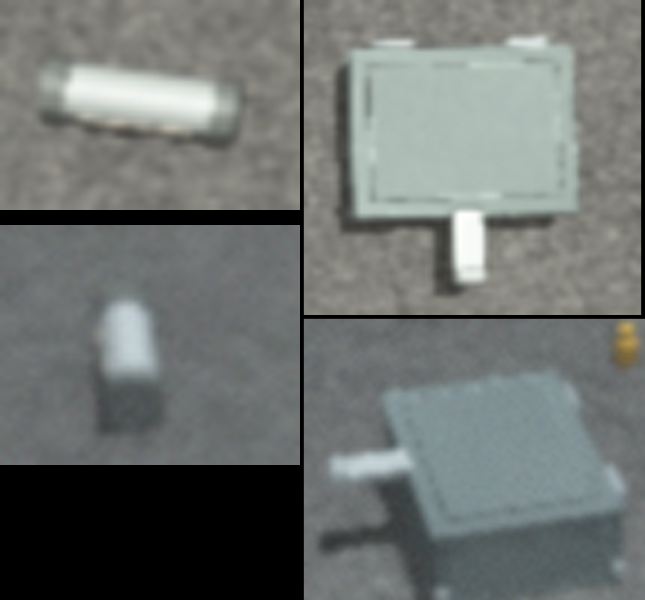

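Run:
```python
from h import *
t=camera("top");s=camera("side")
g=t["pixels"].astype(int)
# tube bright
sub=g[185:220,180:230]; br=sub.min(2); m=(br>185).astype(np.uint8)
n,l,st,ce=cv2.connectedComponentsWithStats(m); k=1+st[1:,4].argmax()
pts=np.argwhere(l==k)[:,::-1].astype(np.float32)+[180,185]; print("tube bright",cv2.minAreaRect(pts.astype(np.float32)),st[k])
for z in(.018,.034):print(z,ray(t,*pts.mean(0),z))
for q in[(40,92),(238,113)]:
    print("end",ray(t,180+q[0]/6-.4,185+q[1]/6-.4,.018))
# lid : greenish
sub=g[175:245,265:340]; gr=(sub[...,1]-sub[...,0]); m=((gr>6)&(sub[...,1]>110)).astype(np.uint8)
m=cv2.morphologyEx(m,cv2.MORPH_CLOSE,np.ones((5,5)));m=cv2.morphologyEx(m,cv2.MORPH_OPEN,np.ones((9,9)))
c=max(cv2.findContours(m,0,2)[0],key=cv2.contourArea); r=cv2.minAreaRect(c+[265,175]); print("lid",r)
for p in cv2.boxPoints(r): print(ray(t,*p,.061))
print("lidc",ray(t,*r[0],.061))
m=(sub[30:].min(2)>200).astype(np.uint8); n,l,st,ce=cv2.connectedComponentsWithStats(m);k=1+st[1:,4].argmax()
pts=np.argwhere(l==k)[:,::-1]+[265,205]; print("tab",st[k],cv2.minAreaRect(pts.astype(np.float32)),ray(t,*pts.mean(0),.064))
for n,c,(u,v) in(("weight",t,(248,165.5)),("dropper",t,(368,248)),("jar",t,(237,132)),("dish",t,(142,248))): print(n,ray(c,u,v,.01))
s=camera("side")
for n,u,v in(("tabtip",330,468),("tabroot",408,460)): print(n, 215+(u-304)/4.5,210+(v-319)/4.5, ray(s,215+(u-304)/4.5,210+(v-319)/4.5,.059))
```

```text
tube bright ((203.4301300048828, 200.52403259277344), (25.309349060058594, 6.476022243499756), 7.594643592834473) [ 11  11  26   9 158]
0.018 [0.57184518 0.15566446 0.018     ]
0.034 [0.57019932 0.15401279 0.034     ]
end [0.57211704 0.21189252 0.018     ]
end [0.56309642 0.10063791 0.018     ]
lid ((300.0, 204.0), (38.0, 50.0), 90.0)
[ 0.62440188 -0.08279039  0.061     ]
[ 0.62875095 -0.24780757  0.061     ]
[ 0.50371574 -0.24765211  0.061     ]
[ 0.49977446 -0.08467115  0.061     ]
lidc [ 0.56376985 -0.16561597  0.061     ]
tab [34 17  6 15 86] ((301.5, 229.0), (14.0, 5.0), 90.0) [ 0.48239972 -0.170599    0.064     ]
weight [0.69723338 0.00689576 0.01      ]
dropper [ 0.42581869 -0.40396316  0.01      ]
jar [0.81447213 0.04791569 0.01      ]
dish [0.40858031 0.35270124 0.01      ]
tabtip 220.77777777777777 243.11111111111111 [ 0.45708538 -0.16546879  0.059     ]
tabroot 238.11111111111111 241.33333333333334 [ 0.50767929 -0.16669425  0.059     ]
```

```bash
cat >> h.py <<'E'
from scipy.spatial.transform import Rotation as Ro
def to(target,yaw_deg=None):
    o=sensors.get_obs(); R=Ro.from_quat(o["tool_rot"]); M=R.as_matrix()
    d=M.T@(np.array(target)-o["eef_pos"])*1000
    y=np.degrees(np.arctan2(M[1,0],M[0,0]))
    print("t",round(o["clock"],2),"tcp",o["eef_pos"].round(4),"yaw",y.round(2),"tilt",np.degrees(np.arccos(-M[2,2])).round(2),"f",o["ft_force"].round(2),"w",o["grip_width"].round(4))
    print("shift mm",d.round(1),"turn units",None if yaw_deg is None else round(-(yaw_deg-y)/6,2))
E
python3 -c "
from h import *
to([.558,.157,.2],-5.5)"
```

```text
Traceback (most recent call last):
  File "h.py", line 17, in to
    print("t",round(o["clock"],2),"tcp",o["eef_pos"].round(4),"yaw",y.round(2),"tilt",np.degrees(np.arccos(-M[2,2])).round(2),"f",o["ft_force"].round(2),"w",o["grip_width"].round(4))
                                                                                                                                                             ^^^^^^^^^^^^^^^^^^^^^
AttributeError: 'float' object has no attribute 'round'
```

```bash
sed -i 's/o\["grip_width"\].round(4)/round(o["grip_width"],4)/' h.py; python3 -c "
from h import *
to([.558,.157,.2],-5.5)"
```

```text
t 0.35 tcp [ 0.1538 -0.4756  0.3037] yaw 17.92 tilt 0.03 f [ 0.38 -0.96  0.3 ] w 0.0853
shift mm [ 579.2 -477.5  103.9] turn units 3.9
```

```bash
python3 -m inch '[-1,36,-30,0,0.3, -1,72,-60,0,0.6, -1,108,-90,0,0.9, -1,144,-120,0,1.2, -1,180,-150,0,1.5, -1,216,-180,0,1.8, -1,252,-210,0,2.1, -1,288,-240,0,2.4]'; python3 -c "
from h import *
to([.558,.157,.2],-5.5)"
```

```text
clock: 1.15
eef_pos: [0.3547, -0.1571, 0.3042]
tool_rot: [1.0, 0.03, 0.0, 0.0]
ft_force: [1.4, -0.5, -0.5]
grip_width: -0.0003
t 1.15 tcp [ 0.3547 -0.1571  0.3042] yaw 3.43 tilt 0.06 f [ 1.35 -0.47 -0.54] w -0.0003
shift mm [ 221.7 -301.4  104.3] turn units 1.49
```

```bash
python3 -m inch '[-1,32,-43,0,0.2, -1,64,-86,0,0.4, -1,96,-129,0,0.6, -1,128,-172,15,0.8, -1,160,-215,30,1.0, -1,190,-258,50,1.2, -1,215,-292,75,1.4, -1,222,-301,90,1.5]'; python3 -m inch '[-1,0,0,0,0,-1,0,0,0,0]'; python3 -c "
from h import *
to([.564,.156,.112],-5.5)
t=camera('top');s=camera('side')
a=cv2.resize(t['pixels'][150:240,150:270,::-1],None,fx=5,fy=5,interpolation=2)
b=cv2.resize(s['pixels'][130:230,190:300,::-1],None,fx=5,fy=5,interpolation=2)
crop(t,150,160,120,80,5,'pics/t1.png');crop(s,180,110,120,110,5,'pics/s1.png')"
```

```text
clock: 1.95
eef_pos: [0.53, -0.0037, 0.2424]
tool_rot: [1.0, -0.011, -0.0, -0.019]
ft_force: [-0.0, -0.1, 0.8]
grip_width: 0.0
clock: 2.15
eef_pos: [0.5285, -0.004, 0.243]
tool_rot: [1.0, -0.012, -0.001, -0.02]
ft_force: [-0.0, 0.3, 0.0]
grip_width: -0.0
t 2.15 tcp [ 0.5285 -0.004   0.243 ] yaw -1.36 tilt 2.25 f [-0.01  0.33  0.03] w -0.0
shift mm [  32.1 -155.6  137.1] turn units 0.69
```

View pics/s1.png

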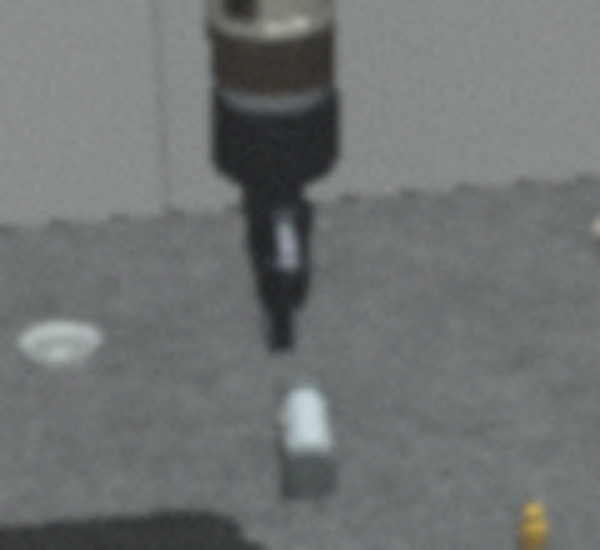

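View pics/t1.png

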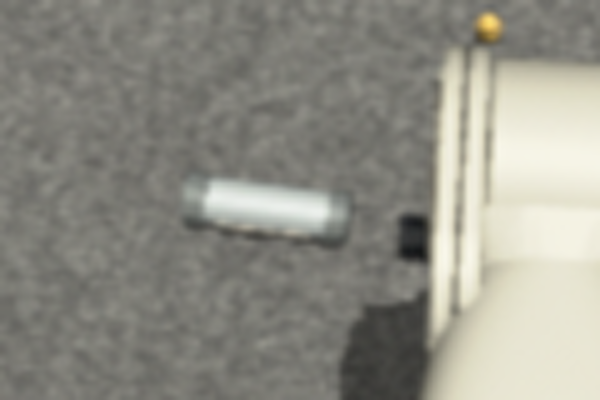

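```bash
python3 -m inch '[-1,5,-20,0,0.1, -1,10,-40,0,0.2, -1,15,-60,0,0.3, -1,20,-80,0,0.4, -1,25,-100,0,0.5, -1,28,-120,10,0.6, -1,30,-140,25,0.7, -1,32,-156,45,0.7]';python3 -m inch '[-1,0,0,0,0]'; python3 -c "
from h import *
to([.564,.156,.112],-5.5)
o=sensors.get_obs();print(Ro.from_quat(o['tool_rot']).as_matrix().round(3),o['joint_pos'].round(3))"
```

```text
clock: 3.05
eef_pos: [0.5599, 0.0057, 0.2234]
tool_rot: [0.999, -0.011, -0.002, -0.039]
ft_force: [0.5, 1.1, -0.5]
grip_width: -0.0001
clock: 3.15
eef_pos: [0.5586, 0.0059, 0.2217]
tool_rot: [0.999, -0.011, -0.005, -0.039]
ft_force: [-0.4, 0.5, -0.3]
grip_width: 0.0
t 3.15 tcp [0.5586 0.0059 0.2217] yaw -1.19 tilt 4.51 f [-0.44  0.45 -0.32] w 0.0
shift mm [   3.4 -141.2  121. ] turn units 0.72
[[ 1.    -0.021 -0.008]
 [-0.021 -0.997  0.078]
 [-0.01  -0.078 -0.997]] [-0.022  0.409  0.022  1.195  0.078  3.141]
```

```bash
python3 -m inch '[-1,0,0,0,-1,-1,0,0,0,-2,-1,0,0,0,-3,-1,0,0,0,-4,-1,0,0,0,-5,-1,0,0,0,-6,-1,0,0,0,-7,-1,0,0,0,-8]'; python3 -c "
from h import *
to([.564,.156,.112],174.5)
o=sensors.get_obs();print(Ro.from_quat(o['tool_rot']).as_matrix().round(3),o['joint_pos'].round(3))"
```

```text
clock: 3.95
eef_pos: [0.5595, 0.0065, 0.2239]
tool_rot: [0.916, 0.399, 0.013, -0.037]
ft_force: [-0.8, -0.8, -0.5]
grip_width: 0.0005
t 3.95 tcp [0.5595 0.0065 0.2239] yaw 47.02 tilt 4.5 f [-0.84 -0.8  -0.48] w 0.0005
shift mm [106.2 -91.7 123.2] turn units -21.25
[[ 0.681  0.732 -0.005]
 [ 0.731 -0.678  0.078]
 [ 0.054 -0.057 -0.997]] [-0.021  0.407  0.025  1.196  0.078  2.299]
```

```bash
cat >> h.py <<'E'
def tip(target,yaw=None,L=.073):
    o=sensors.get_obs(); z=Ro.from_quat(o["tool_rot"]).as_matrix()[:,2]
    print("tip now",(o["eef_pos"]+L*z).round(4),"q",o["joint_pos"].round(3))
    to(np.array(target)-L*z,yaw)
E
python3 -m inch '[-1,12,-11,0,-1.2,-1,24,-22,0,-2.4,-1,36,-33,0,-3.6,-1,48,-44,0,-4.8,-1,60,-55,0,-6,-1,72,-66,0,-7.2,-1,84,-77,0,-8.4,-1,96,-88,0,-9.6]'; python3 -c "
from h import *
tip([.560,.156,.06],174.5)"
```

```text
clock: 4.75
eef_pos: [0.5609, 0.1369, 0.2341]
tool_rot: [0.61, 0.791, 0.03, -0.026]
ft_force: [-0.1, -0.2, 0.1]
grip_width: -0.0002
tip now [0.5605 0.1426 0.1613] q [0.208 0.422 0.077 1.214 0.078 1.522]
t 4.75 tcp [0.5609 0.1369 0.2341] yaw 104.79 tilt 4.49 f [-0.07 -0.18  0.12] w -0.0002
shift mm [  5.3   1.3 102.1] turn units -11.62
```

```bash
python3 -m inch '[-1,1,0,12,-1.4,-1,2,0,24,-2.8,-1,3,0,36,-4.2,-1,4,0,48,-5.6,-1,5,0,60,-7,-1,5,1,70,-8.4,-1,5,1,80,-9.8,-1,5,1,90,-11.2]';python3 -m inch '[-1,0,0,0,-0.4,-1,0,0,0,-0.4]'; python3 -c "
from h import *
tip([.564,.156,.036],174.5)
t=camera('top');s=camera('side')
crop(t,150,160,120,80,5,'pics/t2.png');crop(s,180,130,100,90,6,'pics/s2.png')
print(proj(s,[.564,.156,.036]))"
```

```text
clock: 5.55
eef_pos: [0.5603, 0.1484, 0.1443]
tool_rot: [0.07, 0.997, 0.039, -0.005]
ft_force: [0.6, 1.1, -0.4]
grip_width: -0.0002
clock: 5.75
eef_pos: [0.5601, 0.1484, 0.1443]
tool_rot: [0.052, 0.998, 0.039, -0.005]
ft_force: [-0.2, -0.6, -0.5]
grip_width: 0.0002
tip now [0.5596 0.1541 0.0716] q [ 0.228  0.501 -0.048  1.01   0.077  0.332]
t 5.75 tcp [0.5601 0.1484 0.1443] yaw 174.08 tilt 4.48 f [-0.15 -0.62 -0.45] w 0.0002
shift mm [-4.6 -0.4 35.6] turn units -0.07
[239.19753972 192.80559679]
```

View pics/s2.png

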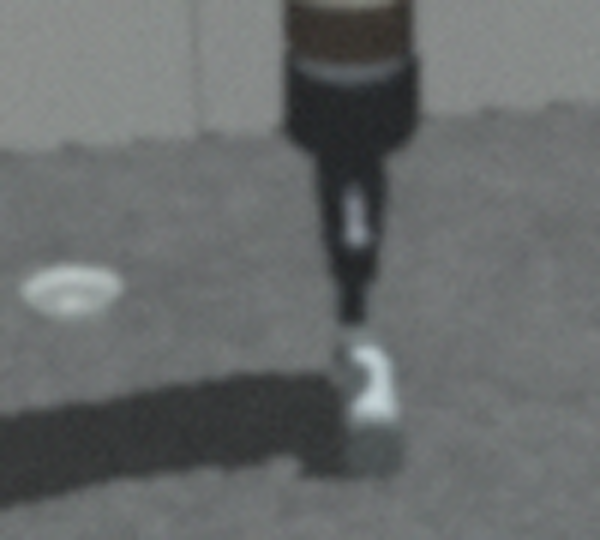

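View pics/t2.png

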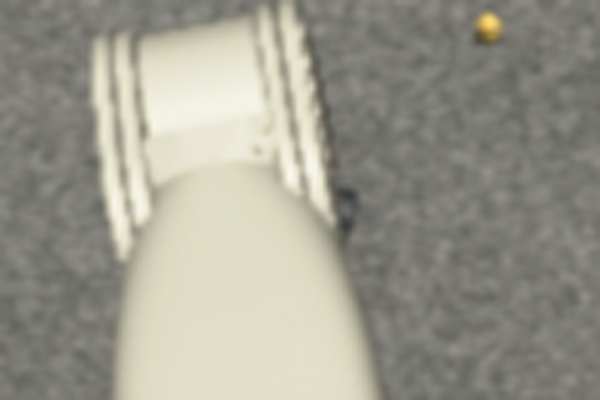

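```bash
python3 -c "
from h import *
s=camera('side')
for p in((.568-.005,.101,.018),(.573,.211,.018)): print(proj(s,p), (proj(s,p)-[180,130])*6)
print(ray(s,242.3,206,.018))
"; python3 -m inch '[-1,-2,0,12,0,-1,-5,-0.5,24,0,-1,-5,-0.5,33,0,-1,-5,-0.5,33,0,-1,-5,-0.5,34,0,-1,-5,-0.5,34,0]'; python3 -c "
from h import *
tip([.562,.156,.034],174.5)"
```

```text
[241.63449751 205.04131145] [369.80698507 450.2478687 ]
[239.26677061 189.59862485] [355.60062368 357.5917491 ]
[0.56416626 0.09421418 0.018     ]
clock: 6.5
eef_pos: [0.5654, 0.1502, 0.111]
tool_rot: [0.052, 0.998, 0.039, -0.004]
ft_force: [0.7, 0.0, 0.0]
grip_width: -0.0003
tip now [0.5651 0.1559 0.0382] q [ 0.229  0.546 -0.07   0.941  0.077  0.333]
t 6.5 tcp [0.5654 0.1502 0.111 ] yaw 174.1 tilt 4.5 f [0.65 0.01 0.01] w -0.0003
shift mm [ 3.1 -0.6  4.2] turn units -0.07
```

```bash
cat >> h.py <<'E'
def fz(n=4):
    F=[]
    for _ in range(n):
        camera("side"); F.append(sensors.get_obs()["ft_force"])
    print("F mean",np.mean(F,0).round(2)); tip([.565,.156,.034],174.5)
E
python3 -m inch '[-1,1,0,2,0,-1,1,0,3,0,-1,1,0,3.5,0]'; python3 -c "
from h import *
fz()"; python3 -m inch '[-1,0,0,0.5,0,-1,0,0,1,0]'; python3 -c "
from h import *
fz()"
```

```text
clock: 6.8
eef_pos: [0.5643, 0.1506, 0.1076]
tool_rot: [0.052, 0.998, 0.039, -0.004]
ft_force: [-0.1, -0.4, 0.0]
grip_width: -0.0001
F mean [0.39 0.02 0.15]
tip now [0.5641 0.1563 0.0348] q [ 0.23   0.548 -0.077  0.932  0.077  0.334]
t 7.0 tcp [0.5644 0.1506 0.1076] yaw 174.1 tilt 4.5 f [0.52 0.02 0.06] w -0.0004
shift mm [-0.9 -0.3  0.8] turn units -0.07
clock: 7.2
eef_pos: [0.5645, 0.1506, 0.1067]
tool_rot: [0.052, 0.998, 0.039, -0.004]
ft_force: [-0.4, -0.9, 3.7]
grip_width: -0.0001
F mean [-0.62 -0.47  1.91]
tip now [0.5642 0.1563 0.034 ] q [ 0.23   0.549 -0.078  0.93   0.077  0.334]
t 7.4 tcp [0.5645 0.1506 0.1068] yaw 174.09 tilt 4.5 f [-0.61  0.14  1.84] w -0.0001
shift mm [-0.8 -0.2 -0. ] turn units -0.07
```

```bash
python3 -m inch '[-1,0,0,0.4,0,-1,-3,0,0.4,0,-1,-6,0,0.2,0,-1,-9,0,0,0,-1,-12,0,0,0,-1,-15,0,0.2,0,-1,-18,0,0.4,0,-1,-19,0,0.4,0]'; python3 -c "
from h import *
fz(2)
s=camera('side');crop(s,200,150,90,75,7,'pics/s3.png')"
```

```text
clock: 8.2
eef_pos: [0.584, 0.1486, 0.1066]
tool_rot: [0.052, 0.998, 0.039, -0.003]
ft_force: [-1.4, -1.8, 7.8]
grip_width: 0.0
F mean [-0.19 -1.4   6.8 ]
tip now [0.5837 0.1543 0.0338] q [ 0.22   0.58  -0.022  0.954  0.077  0.324]
t 8.3 tcp [0.5839 0.1485 0.1066] yaw 174.08 tilt 4.49 f [-0.3  -1.21  6.33] w 0.0003
shift mm [18.8 -0.2  0. ] turn units -0.07
```

View pics/s3.png

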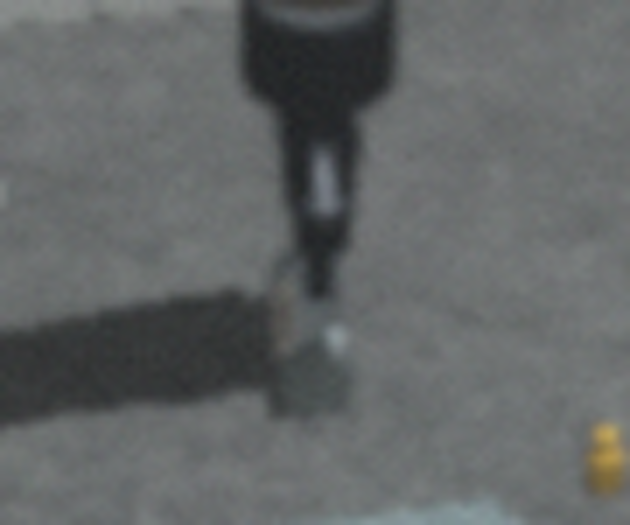

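```bash
python3 -m inch '[-1,0,0,-4,0,-1,0,0,-8,0,-1,6,0,-8,0,-1,10.5,0,-8,0,-1,10.5,0,-6,0,-1,10.5,0,-3,0,-1,10.5,0,-0.5,0,-1,10.5,0,-0.5,0]'; python3 -c "
from h import *
fz(3)
s=camera('side');crop(s,200,150,90,75,7,'pics/s4.png')"
```

```text
clock: 9.15
eef_pos: [0.5733, 0.1497, 0.1068]
tool_rot: [0.052, 0.998, 0.039, -0.004]
ft_force: [-0.0, -0.6, 2.1]
grip_width: 0.0002
F mean [-1.11 -0.59  2.9 ]
tip now [0.5728 0.1554 0.034 ] q [ 0.225  0.563 -0.053  0.941  0.077  0.33 ]
t 9.3 tcp [0.5731 0.1497 0.1067] yaw 174.09 tilt 4.49 f [-1.12  0.21  2.9 ] w -0.0003
shift mm [ 7.8 -0.2  0. ] turn units -0.07
```

View pics/s4.png

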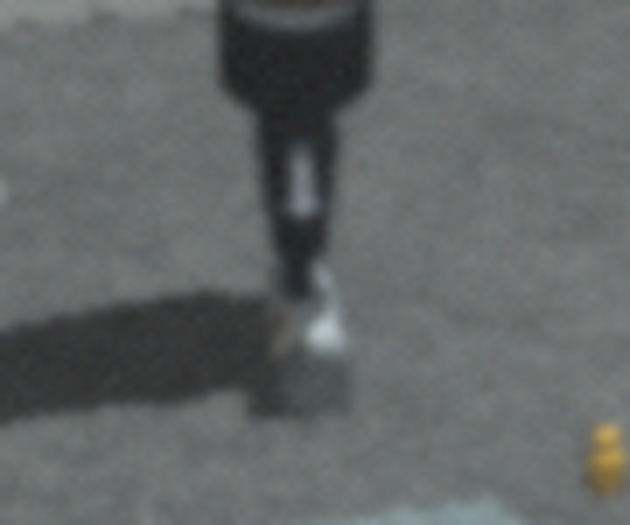

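```bash
python3 -m inch '[-1,-3,0,0,0,-1,-6,0,-0.2,0,-1,-9,0,-0.3,0,-1,-12,0,-0.3,0,-1,-15,0,-0.2,0,-1,-18,0,0,0,-1,-19,0,0,0,-1,-19,0,-4,0]'; python3 -c "
from h import *
fz(2)
s=camera('side');crop(s,200,150,90,75,7,'pics/s5.png')"
```

```text
clock: 10.15
eef_pos: [0.5912, 0.1474, 0.1093]
tool_rot: [0.052, 0.998, 0.039, -0.005]
ft_force: [-1.1, 0.2, 0.7]
grip_width: -0.0002
F mean [-0.14 -0.11  0.28]
tip now [0.591  0.1533 0.037 ] q [0.215 0.59  0.006 0.975 0.078 0.319]
t 10.25 tcp [0.5914 0.1476 0.1098] yaw 174.11 tilt 4.51 f [ 0.03 -0.45  0.39] w 0.0002
shift mm [26.1 -0.2  3.4] turn units -0.07
```

View pics/s5.png

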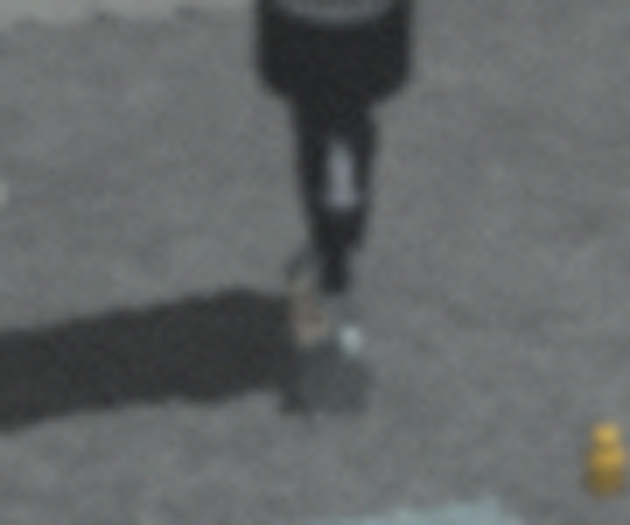

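```bash
python3 -m inch '[-1,0,0,-4,0,-1,5,0,-5,0,-1,9.5,0,-5,0,-1,9.5,0,-3,0,-1,9.5,0,0,0,-1,9.5,0,3.4,0,-1,9.5,0,3.4,0]'; python3 -c "
from h import *
fz(3)"
```

```text
clock: 11.0
eef_pos: [0.5824, 0.1487, 0.1069]
tool_rot: [0.052, 0.998, 0.039, -0.004]
ft_force: [-0.4, -0.5, 0.1]
grip_width: 0.0004
F mean [-0.11  0.39  1.26]
tip now [0.5819 0.1545 0.0341] q [ 0.22   0.578 -0.025  0.955  0.077  0.324]
t 11.15 tcp [0.5823 0.1487 0.1069] yaw 174.1 tilt 4.5 f [0.02 0.57 0.92] w 0.0001
shift mm [17.  -0.2  0.3] turn units -0.07
```

```bash
python3 -m inch '[-1,0,0,0.5,0,-1,-4,0,0.5,0,-1,-7,0,0.3,0,-1,-10,0,0.2,0,-1,-13,0,0.2,0,-1,-16,0,0.3,0,-1,-19,0,0.5,0,-1,-19,0,-4,0]'; python3 -m inch '[-1,0,0,-20,0,-1,0,0,-40,0,-1,0,0,-40,0]'; python3 -c "
from h import *
fz(2)
s=camera('side');crop(s,200,150,90,75,7,'pics/s6.png')"
```

```text
clock: 11.95
eef_pos: [0.6009, 0.1464, 0.1099]
tool_rot: [0.052, 0.998, 0.039, -0.005]
ft_force: [0.7, 0.4, -0.7]
grip_width: -0.0
clock: 12.25
eef_pos: [0.6026, 0.1436, 0.1529]
tool_rot: [0.052, 0.998, 0.04, -0.002]
ft_force: [-0.2, 0.1, 0.1]
grip_width: 0.0002
F mean [-0.04 -0.02 -0.27]
tip now [0.6007 0.1491 0.0774] q [0.205 0.565 0.079 1.074 0.078 0.309]
t 12.35 tcp [0.6011 0.1434 0.1502] yaw 174.1 tilt 4.5 f [-0.43  0.27 -0.51] w 0.0001
shift mm [35.7 -0.2 44. ] turn units -0.07
```

View pics/s6.png

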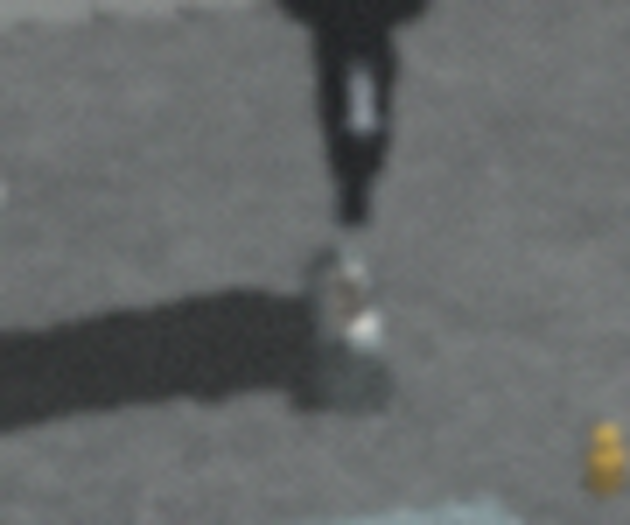

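```bash
python3 -c "
from h import *
tip([.466,-.10,.17],182.3)"; python3 -m inch '[-1,0,0,-15,0,-1,10,10,-30,0,-1,20,30,-40,-0.2,-1,35,55,-45,-0.4,-1,50,80,-45,-0.6,-1,65,105,-45,-0.8,-1,80,130,-45,-1,-1,95,155,-45,-1.2]'; python3 -c "
from h import *
tip([.466,-.169,.09],182.3)
t=camera('top');s=camera('side');crop(s,200,150,90,75,7,'pics/s7.png')
crop(t,180,170,60,45,10,'pics/t7.png')"
```

```text
tip now [0.6001 0.149  0.0767] q [0.205 0.565 0.078 1.074 0.078 0.309]
t 12.4 tcp [0.6006 0.1433 0.1495] yaw 174.11 tilt 4.48 f [ 0.17  0.04 -0.42] w 0.0001
shift mm [ 109.2 -253.6 -111.6] turn units -1.37
clock: 13.2
eef_pos: [0.5213, 0.3048, 0.2086]
tool_rot: [-0.012, 0.999, 0.039, -0.002]
ft_force: [-0.4, 1.1, -1.1]
grip_width: 0.0
tip now [0.521  0.3105 0.1358] q [0.502 0.477 0.095 1.155 0.071 0.479]
t 13.2 tcp [0.5213 0.3048 0.2086] yaw -178.64 tilt 4.49 f [-0.37  1.08 -1.14] w 0.0
shift mm [  66.2 -480.2    8.4] turn units -60.16
```

View pics/s7.png

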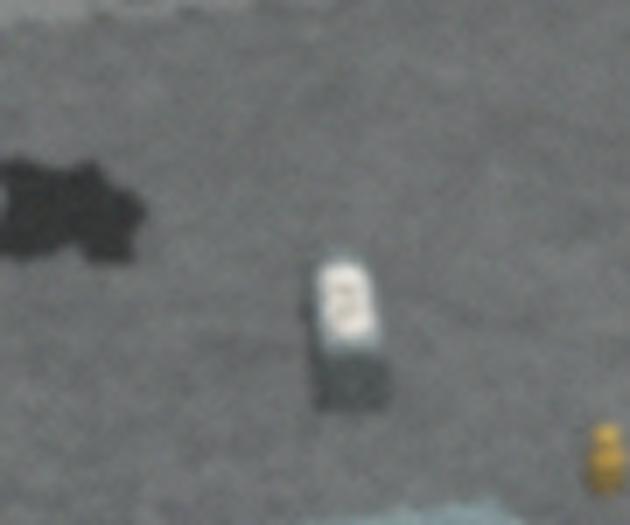

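View pics/t7.png

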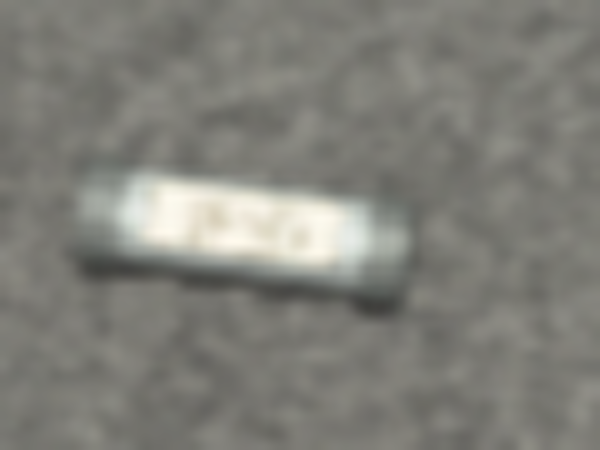

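Run:
```python
from h import *
t=camera('top');s=camera('side')
def wc(c,u,v,w,h):
    p=c["pixels"][v:v+h,u:u+w].astype(float); warm=p[...,0]-p[...,2]; 
    wt=np.clip(warm-warm.min()*0-2,0,None)*(p[...,0]>150)
    yy,xx=np.mgrid[v:v+h,u:u+w]; print(wt.sum(), (wt>0).sum()); return (xx*wt).sum()/wt.sum(),(yy*wt).sum()/wt.sum()
a=wc(t,185,183,40,20); b=wc(s,240,182,20,25); print(a,b)
print("label top z.034",ray(t,*a,.034),"side",ray(s,*b,.034), ray(t,*a,.032),ray(s,*b,.032))
# vertical profile in the rotated frame across the tube (top)
i=t["pixels"].astype(np.float32)
M=cv2.getRotationMatrix2D((203.5,192.5),6.8,6); M[:,2]+=np.array([300,150])-np.array([203.5,192.5])
r=cv2.warpAffine(i,M,(600,300),flags=2); cv2.imwrite("pics/r.png",r[...,::-1])
for lo,hi,n in((250,350,"lab"),(150,185,"capL"),(420,450,"capR"),(203,212,"metL")):
    print(n,[(k,int(r[k:k+4,lo:hi].mean())) for k in range(100,200,6)])
s1=lambda k:ray(t,*(np.linalg.inv(M[:,:2])@(np.array([300,k])-M[:,2])),.034)
for p in((.597,.153,.018),): print("proj tube axis", M[:,:2]@proj(t,p)+M[:,2], M[:,:2]@proj(t,(p[0],p[1],.034))+M[:,2])
```

```text
2216.0 169
399.0 54
(np.float64(203.846119133574), np.float64(191.95036101083033)) (np.float64(249.05263157894737), np.float64(192.58395989974937))
label top z.034 [0.59871461 0.15229217 0.034     ] side [0.59906702 0.15407537 0.034     ] [0.59896488 0.15249594 0.032     ] [0.59968975 0.15756374 0.032     ]
lab [(100, 122), (106, 120), (112, 119), (118, 132), (124, 183), (130, 228), (136, 233), (142, 228), (148, 227), (154, 233), (160, 219), (166, 174), (172, 125), (178, 84), (184, 86), (190, 112), (196, 118)]
capL [(100, 117), (106, 114), (112, 113), (118, 114), (124, 113), (130, 115), (136, 121), (142, 119), (148, 113), (154, 114), (160, 119), (166, 119), (172, 121), (178, 122), (184, 123), (190, 124), (196, 123)]
capR [(100, 113), (106, 114), (112, 117), (118, 118), (124, 116), (130, 116), (136, 122), (142, 125), (148, 122), (154, 117), (160, 118), (166, 119), (172, 120), (178, 121), (184, 115), (190, 115), (196, 113)]
metL [(100, 121), (106, 123), (112, 114), (118, 108), (124, 115), (130, 129), (136, 147), (142, 155), (148, 151), (154, 136), (160, 124), (166, 112), (172, 95), (178, 86), (184, 92), (190, 108), (196, 120)]
proj tube axis [303.8313674  152.85980518] [300.64616091 149.64882026][ WARN:0@5.261] global loadsave.cpp:1063 imwrite_ Unsupported depth image for selected encoder is fallbacked to CV_8U.
```

View pics/r.png

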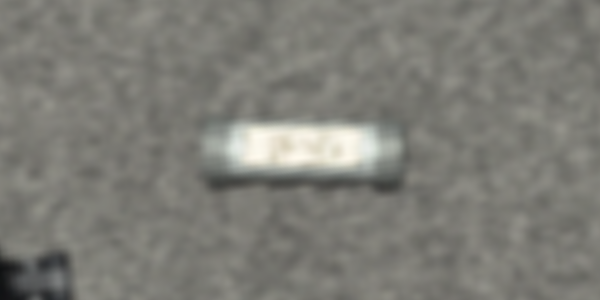

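Run:
```python
from h import *
t=camera('top');s=camera('side')
g=t["pixels"].astype(float)
h=(g[...,1]-g[...,0])
h=cv2.GaussianBlur(h,(0,0),.7)
# half-level crossings, front/back edges per column, left/right per row
lvl=np.median(h[190:215,280:320])/2; print("lvl",lvl)
def cross(a):  # first, last crossing subpixel
    k=np.where(a>lvl)[0]; i,j=k[0],k[-1]
    f=lambda i,d:i-d*(a[i]-lvl)/(a[i]-a[i-d])
    return f(i,1),f(j,-1)
c=np.array([cross(h[175:225,u])for u in list(range(280,296))+list(range(308,322))])+175
us=np.array(list(range(280,296))+list(range(308,322)))
r=np.array([cross(h[v,265:340]) for v in range(190,218)])+265
vs=np.arange(190,218)
for n,x,y in(("back",us,c[:,0]),("front",us,c[:,1]),("left",vs,r[:,0]),("right",vs,r[:,1])):
    p=np.polyfit(x,y,1); ok=abs(y-np.polyval(p,x))<.6; p=np.polyfit(x[ok],y[ok],1); 
    for q in (x[0],x[-1]):
        uv=(q,np.polyval(p,q)) if n in("back","front") else (np.polyval(p,q),q); print(n,np.round(uv,2),ray(t,*uv,.061).round(4))
m=(g[218:242,290:312].min(2)>190).astype(np.uint8); n,l,st,ce=cv2.connectedComponentsWithStats(m);k=1+st[1:,4].argmax()
pts=np.argwhere(l==k)[:,::-1]+[290,218]
for v in range(222,238): 
    w=np.clip(g[v,294:309].min(1)-120,0,None); uu=(w*np.arange(294,309)).sum()/max(w.sum(),1); print(v,round(uu,2),int(w.max()),ray(t,uu,v,.064)[:2].round(4))
```

```text
lvl 7.161333366988181
back [280.   184.76] [ 0.6256 -0.0992  0.061 ]
back [321.   183.94] [ 0.6319 -0.2346  0.061 ]
front [280.   223.15] [ 0.4997 -0.1009  0.061 ]
front [321.   222.14] [ 0.5062 -0.2346  0.061 ]
left [274.32 190.  ] [ 0.6078 -0.0808  0.061 ]
left [274.87 217.  ] [ 0.5192 -0.084   0.061 ]
right [324.23 190.  ] [ 0.6121 -0.2453  0.061 ]
right [325.59 217.  ] [ 0.5233 -0.2496  0.061 ]
222 300.67 123 [ 0.5049 -0.1678]
223 300.96 128 [ 0.5017 -0.1687]
224 300.98 126 [ 0.4984 -0.1688]
225 301.1 126 [ 0.4952 -0.1692]
226 301.26 125 [ 0.492  -0.1698]
227 301.31 124 [ 0.4888 -0.1699]
228 301.33 124 [ 0.4855 -0.17  ]
229 301.34 124 [ 0.4823 -0.1701]
230 301.37 124 [ 0.4791 -0.1702]
231 301.44 123 [ 0.4759 -0.1705]
232 301.4 123 [ 0.4727 -0.1703]
233 301.39 118 [ 0.4694 -0.1703]
234 301.41 100 [ 0.4662 -0.1704]
235 301.93 101 [ 0.463  -0.1721]
236 302.17 97 [ 0.4599 -0.1729]
237 302.22 52 [ 0.4567 -0.1731]
```

```bash
python3 -c "
from h import *
tip([.468,-.170,.14],-177.5,.054)"
```

```text
tip now [0.5225 0.3071 0.1546] q [0.498 0.478 0.095 1.155 0.07  0.478]
t 13.5 tcp [0.5228 0.3029 0.2084] yaw -178.75 tilt 4.46 f [ 0.49 -0.03 -0.41] w 0.0006
shift mm [  64.9 -475.5  -22.3] turn units -0.21
```

```bash
python3 -m inch '[1,4,-30,-5,0,1,8,-65,-10,0,1,13,-100,-16,0,1,18,-135,-22,0,1,23,-170,-22,0,1,28,-205,-22,-0.1,1,33,-240,-22,-0.1,1,38,-275,-22,-0.2]'; python3 -m inch '[1,4,-30,0,0,1,8,-60,0,0,1,12,-90,0,0,1,16,-120,0,0,1,20,-150,0,0,1,24,-180,0,0,1,26,-200,0,0,1,26,-200,0,0]'; python3 -c "
from h import *
tip([.468,-.170,.14],-177.5,.054)"
```

```text
clock: 14.3
eef_pos: [0.4907, 0.0241, 0.2091]
tool_rot: [-0.021, 0.999, 0.039, -0.001]
ft_force: [-0.9, 0.7, -0.3]
grip_width: 0.0858
clock: 15.1
eef_pos: [0.473, -0.177, 0.1931]
tool_rot: [-0.019, 0.999, 0.039, -0.001]
ft_force: [0.2, 0.5, 0.3]
grip_width: 0.085
tip now [ 0.4728 -0.1728  0.1393] q [-0.39   0.348 -0.15   1.107  0.07  -0.428]
t 15.1 tcp [ 0.473  -0.177   0.1931] yaw -177.88 tilt 4.46 f [0.18 0.47 0.29] w 0.085
shift mm [ 4.7  3.  -0.5] turn units -0.06
```

```bash
python3 -c "
from h import *
tip([.468,-.170,.085],-177.5,.054);tip([.468,-.170,.059],-177.5,.054)"
```

```text
tip now [ 0.4728 -0.1728  0.1393] q [-0.39   0.348 -0.15   1.107  0.07  -0.428]
t 15.1 tcp [ 0.473  -0.177   0.1931] yaw -177.88 tilt 4.46 f [0.18 0.47 0.29] w 0.085
shift mm [ 4.6 -1.3 54.4] turn units -0.06
tip now [ 0.4728 -0.1728  0.1393] q [-0.39   0.348 -0.15   1.107  0.07  -0.428]
t 15.1 tcp [ 0.473  -0.177   0.1931] yaw -177.88 tilt 4.46 f [0.18 0.47 0.29] w 0.085
shift mm [ 4.6 -3.3 80.3] turn units -0.06
```

```bash
python3 -m inch '[1,2,0,15,-0.1,1,4.5,-1,35,-0.1,1,4.5,-1.5,50,-0.1,1,4.5,-2,60,-0.1,1,4.5,-2.5,70,-0.1,1,4.5,-3,76,-0.1,1,4.5,-3,80,-0.1,1,4.5,-3,80,-0.1]'; python3 -c "
from h import *
tip([.468,-.170,.059],-177.5,.054)
t=camera('top');s=camera('side');crop(s,195,200,100,80,6,'pics/s8.png')
crop(t,260,170,80,70,7,'pics/t8.png')"
```

```text
clock: 15.9
eef_pos: [0.4691, -0.1705, 0.1132]
tool_rot: [-0.027, 0.999, 0.039, -0.001]
ft_force: [-0.1, -0.2, -0.6]
grip_width: 0.0852
tip now [ 0.4688 -0.1663  0.0594] q [-0.382  0.427 -0.269  0.908  0.071 -0.436]
t 15.9 tcp [ 0.4691 -0.1705  0.1132] yaw -176.92 tilt 4.51 f [-0.12 -0.22 -0.59] w 0.0852
shift mm [ 1.  -3.7  0.1] turn units 0.1
```

View pics/s8.png

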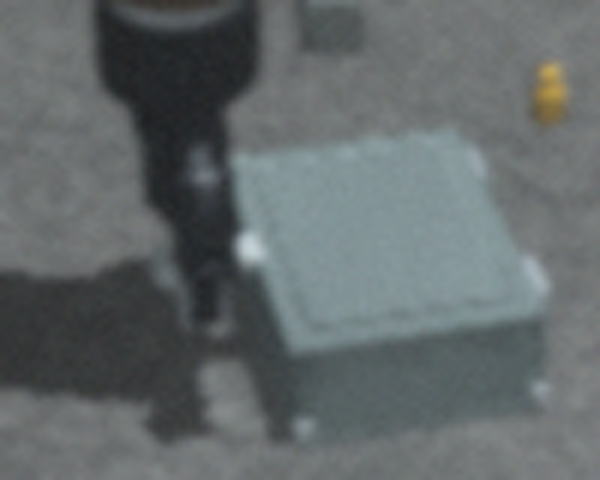

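View pics/t8.png

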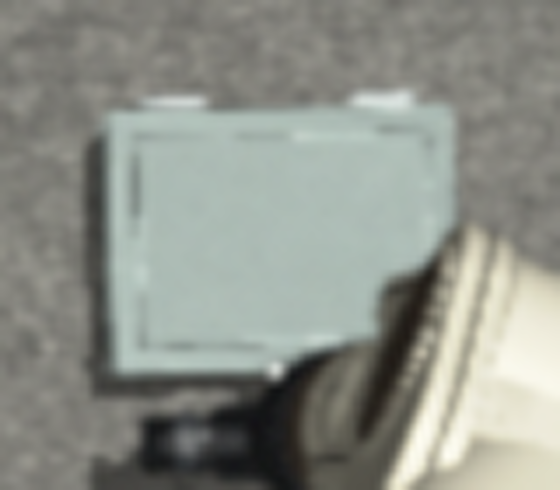

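```bash
python3 -m inch '[1,1,-3.7,0,0,1,1,-3.7,0,0,-1,1,-3.7,0,0,-1,1,-3.7,0,0,-1,1,-3.7,0,0,-1,1,-3.7,0,0,-1,1,-3.7,0,0,-1,1,-3.7,0,0]'; python3 -c "
from h import *
tip([.468,-.170,.059],-177.5,.054)"
```

```text
clock: 16.8
eef_pos: [0.4685, -0.1764, 0.1135]
tool_rot: [-0.026, 0.999, 0.036, -0.001]
ft_force: [-0.9, -5.4, -0.2]
grip_width: 0.0195
tip now [ 0.4682 -0.1725  0.0596] q [-0.39   0.428 -0.266  0.908  0.066 -0.444]
t 16.8 tcp [ 0.4685 -0.1764  0.1135] yaw -177.01 tilt 4.18 f [-0.89 -5.37 -0.24] w 0.0195
shift mm [0.1 2.4 0.8] turn units 0.08
```

Run:
```python
from h import *
M=Ro.from_quat(sensors.get_obs()["tool_rot"]).as_matrix(); print(M.round(3))
b=np.radians(2.5); bx=np.array([np.cos(b),np.sin(b),0])
P=lambda a:(160-160*np.cos(a)+4*np.sin(a))*bx+np.array([0,0,160*np.sin(a)+4*np.cos(a)-4])
A=np.radians([0,1,3,5.5,8,10.5,13,15.5,18, 20.5,23,25.5,28,30.5,33,35.5,38, 40.5,43,45.5,48,50.5,53,55,56])
for k in (0,8,16):
    for a in A[k+1:k+9]: print(np.degrees(a).round(1),(M.T@(P(a)-P(A[k]))).round(1))
    print()
```

```text
[[-0.999 -0.052 -0.004]
 [-0.052  0.996  0.073]
 [ 0.     0.073 -0.997]]
1.0 [-0.1  0.2 -2.8]
3.0 [-0.4  0.6 -8.3]
5.5 [ -1.1   1.1 -15.3]
8.0 [ -2.1   1.6 -22.2]
10.5 [ -3.4   2.1 -29. ]
13.0 [ -5.    2.6 -35.8]
15.5 [ -6.9   3.  -42.5]
18.0 [ -9.1   3.5 -49.1]

20.5 [-2.5  0.5 -6.5]
23.0 [ -5.2   0.9 -12.9]
25.5 [ -8.2   1.3 -19.2]
28.0 [-11.5   1.8 -25.3]
30.5 [-15.1   2.2 -31.3]
33.0 [-18.9   2.6 -37.2]
35.5 [-23.    2.9 -42.8]
38.0 [-27.3   3.3 -48.3]

40.5 [-4.6  0.3 -5.3]
43.0 [ -9.3   0.7 -10.4]
45.5 [-14.3   1.  -15.2]
48.0 [-19.5   1.3 -19.9]
50.5 [-24.9   1.6 -24.3]
53.0 [-30.5   1.8 -28.5]
55.0 [-35.1   2.  -31.6]
56.0 [-37.5   2.1 -33.2]
```

```bash
python3 -m inch '[-1,-0.1,0.2,-2.8,0,-1,-0.4,0.6,-8.3,0,-1,-1.1,1.1,-15.3,0,-1,-2.1,1.6,-22.2,0,-1,-3.4,2.1,-29,0,-1,-5,2.6,-35.8,0,-1,-6.9,3,-42.5,0,-1,-9.1,3.5,-49.1,0]'; python3 -c "
from h import *
tip([.4773,-.172,.108],-177.5,.054)
s=camera('side');crop(s,195,180,100,100,5,'pics/s9.png')"
```

```text
clock: 17.6
eef_pos: [0.4775, -0.1761, 0.1621]
tool_rot: [-0.026, 0.999, 0.037, -0.001]
ft_force: [2.0, -5.5, -5.6]
grip_width: 0.019
tip now [ 0.4773 -0.1722  0.1083] q [-0.383  0.385 -0.184  1.034  0.066 -0.436]
t 17.6 tcp [ 0.4775 -0.1761  0.1621] yaw -177.07 tilt 4.22 f [ 1.96 -5.53 -5.64] w 0.019
shift mm [-0.   0.1  0.3] turn units 0.07
```

View pics/s9.png

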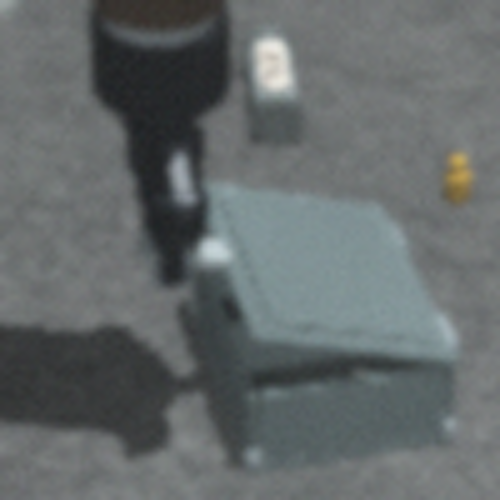

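The side view shows the lid lifting with the fingers still on the tab (about pixel 180,260 of the crop). The tube is untouched and its label is up. I'll carry on along the arc.

```bash
python3 -m inch '[-1,-2.5,0.5,-6.5,0,-1,-5.2,0.9,-12.9,0,-1,-8.2,1.3,-19.2,0,-1,-11.5,1.8,-25.3,0,-1,-15.1,2.2,-31.3,0,-1,-18.9,2.6,-37.2,0,-1,-23,2.9,-42.8,0,-1,-27.3,3.3,-48.3,0]';python3 -m inch '[-1,-4.6,0.3,-5.3,0,-1,-9.3,0.7,-10.4,0,-1,-14.3,1,-15.2,0,-1,-19.5,1.3,-19.9,0,-1,-24.9,1.6,-24.3,0,-1,-30.5,1.8,-28.5,0,-1,-35.1,2,-31.6,0,-1,-37.5,2.1,-33.2,0]'; python3 -c "
from h import *
a=np.radians(60)
tip([.6275-.0765,-.169,.1956],-177.5,.054)
s=camera('side');crop(s,195,150,100,120,5,'pics/s10.png')"
```

```text
clock: 18.45
eef_pos: [0.5043, -0.175, 0.2098]
tool_rot: [-0.025, 0.999, 0.037, -0.002]
ft_force: [1.9, -6.4, -5.3]
grip_width: 0.0192
clock: 19.25
eef_pos: [0.5413, -0.1733, 0.2432]
tool_rot: [-0.026, 0.999, 0.037, -0.003]
ft_force: [-1.8, -5.1, -5.2]
grip_width: 0.0192
tip now [ 0.5409 -0.1693  0.1894] q [-0.337  0.428  0.11   1.285  0.067 -0.389]
t 19.25 tcp [ 0.5413 -0.1733  0.2432] yaw -177.07 tilt 4.27 f [-1.83 -5.14 -5.2 ] w 0.0192
shift mm [-10.1   0.3  -6.3] turn units 0.07
```

View pics/s10.png

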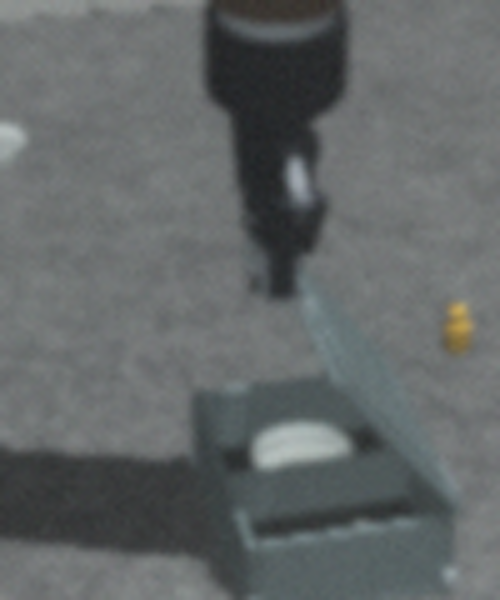

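```bash
python3 -m inch '[-1,-2.4,0.1,-1.5,0,-1,-4.8,0.2,-3,0,-1,-7.3,0.2,-4.4,0,-1,-9,0.3,-5.3,0,-1,-9.9,0.3,-6,0,-1,-9.9,0.3,-6,0,-1,-9.9,0.3,-6,0]'
python3 - <<'E'
from h import *
o=sensors.get_obs(); M=Ro.from_quat(o["tool_rot"]).as_matrix(); g=o["eef_pos"]+.054*M[:,2]
b=np.radians(2.5);f=-(g[:2]-[.6275,-.163])@[np.cos(b),np.sin(b)]; h=g[2]-.055
print("angle",np.degrees(np.arctan2(h,f)-.025),"r",np.hypot(f,h))
tip(g,-177.5,.054)
s=camera('side');t=camera('top');crop(s,215,190,80,75,8,'pics/s11.png');crop(t,260,160,90,80,6,'pics/t11.png')
# predicted lid front-edge corners (underside/top) and rim for a few angles, in crop pixels
hn=np.array([.6275,-.163]);bx=np.array([np.cos(b),np.sin(b)]);by=np.array([-bx[1],bx[0]])
for a in(54,60,66):
    A=np.radians(a)
    for sy in(-82,82):
        for th in(0,6):
            ff=124*np.cos(A)-th*np.sin(A);hh=124*np.sin(A)+th*np.cos(A)
            p=[*(hn-bx*ff/1e3+by*sy/1e3),.055+hh/1e3]
            print(a,sy,th,((proj(s,p)-[215,190])*8).round(0))
E
```

```text
clock: 20.0
eef_pos: [0.5507, -0.1729, 0.2488]
tool_rot: [-0.026, 0.999, 0.037, -0.003]
ft_force: [-2.1, -5.1, -3.3]
grip_width: 0.0189
angle 59.619241988960304 r 0.15997249111475012
tip now [ 0.5503 -0.1689  0.195 ] q [-0.331  0.442  0.147  1.308  0.068 -0.384]
t 20.0 tcp [ 0.5507 -0.1729  0.2488] yaw -177.05 tilt 4.3 f [-2.1  -5.06 -3.28] w 0.0189
shift mm [-0. -0.  0.] turn units 0.08
54 -82 0 [367. 296.]
54 -82 6 [381. 286.]
54 82 0 [259.  58.]
54 82 6 [271.  48.]
60 -82 0 [399. 274.]
60 -82 6 [414. 265.]
60 82 0 [287.  38.]
60 82 6 [301.  29.]
66 -82 0 [433. 255.]
66 -82 6 [448. 247.]
66 82 0 [317.  20.]
66 82 6 [332.  13.]
```

View pics/s11.png

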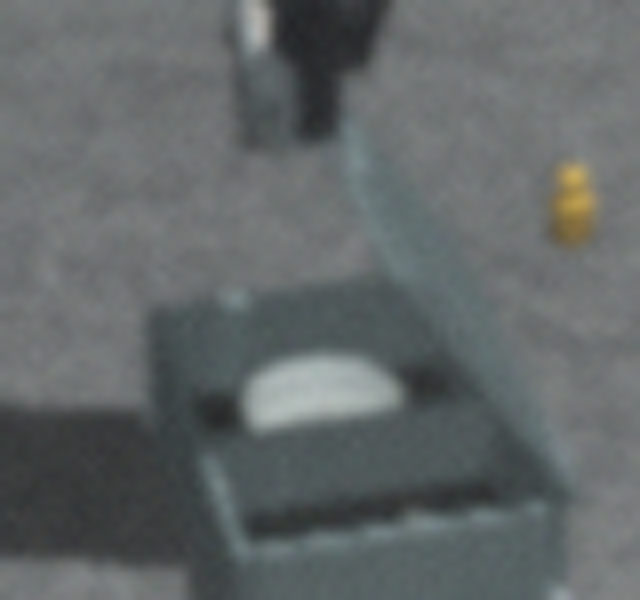

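View pics/t11.png

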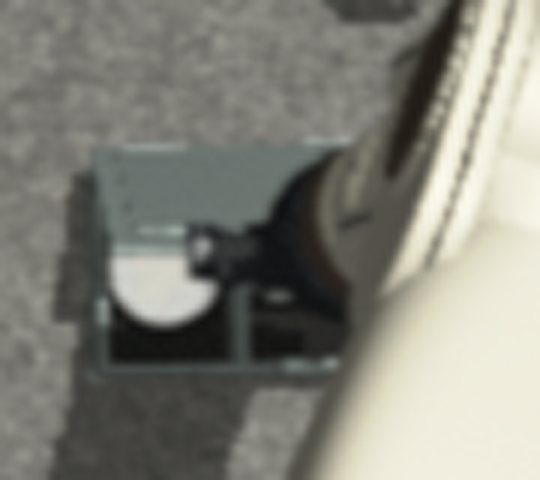

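```bash
python3 -m inch '[-1,0,0,0,0,-1,0,0,0,0,-1,0,0,0,0,-1,0,0,0,0]'
python3 - <<'E'
from h import *
o=sensors.get_obs();print(o["eef_pos"].round(4),o["joint_vel"].round(3),o["ft_force"].round(1),o["grip_width"])
t=camera('top');s=camera('side');a=cv2.resize(s["pixels"][170:220,225:275,::-1],(400,400));b=cv2.resize(t["pixels"][170:220,180:230,::-1],(400,400));cv2.imwrite('pics/f.png',np.hstack([a,b]))
E
```

```text
clock: 20.5
eef_pos: [0.5507, -0.1729, 0.2488]
tool_rot: [-0.026, 0.999, 0.037, -0.003]
ft_force: [-2.4, -5.7, -5.2]
grip_width: 0.019
[ 0.5507 -0.1729  0.2488] [-0.    -0.     0.001 -0.002  0.    -0.002] [-2.4 -5.7 -5.2] 0.018952865192225155
```

View pics/f.png

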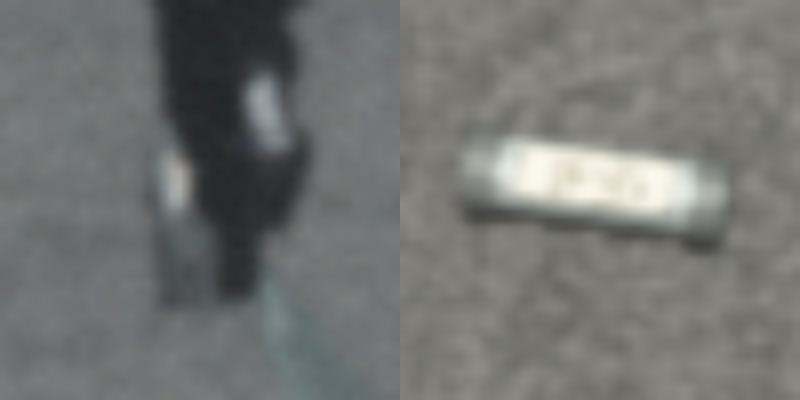

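The top view shows the tube at about pixel (203,192), label up and nothing touching it. In the side view the gripper only overlaps it in projection. I'm handing in.

```bash
python3 -c "
from workcell import order
print(order.job_done())"
```

```text
the job is handed in; nothing more can be done
None
```

I rolled the tube until its label faced up, then raised the lid by its tab and handed the job in at about 20.6 s, still gripping the lid. The hand-in gave no verdict.

- **Tube:** I rolled it 90° away from the robot with the box shut, in three strokes of 30° with the closed fingertip, then let go. Both views place the label centre about 34 mm up, within 2 mm of each other. It sits about 30 mm further on than the tube started, so the label is up. The final top view showed it unchanged, with nothing touching it.
- **Lid:** The position of the grip gives 59.6°, and the lid edge in the side view agrees with 60°. The arm was still, with a 19 mm grip width and about 5 N on the wrist.
- **Bystanders:** I kept well clear of them but did not measure their positions again at the end.

Two things went wrong on the way:
- **Wrist limit:** On the approach, joint 6 ran into the end of its range (it read 3.141). This left the tool tilted about 4.5° for the rest of the job. I turned the gripper half round and worked with the tilt. It caused a steady sideways force of about 5 N on the tab.
- **Wrong direction:** I moved once to +y instead of -y after the roll. It touched nothing.

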